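Find the balance point of a camera rail and set its mounting shoe there

TASK

The red mounting shoe of the camera rail has to sit at the rail's balance point. Without lifting the rail, slide it along the grey block, camera end first, until it only just tips over the steel edge by its own weight and rests on the rubber catch, no more than about a centimetre past balance. Then, leaving the rail tipped there, slide the shoe along it until the shoe's centre is right above the steel edge; leave the phone, black can, aluminium block and die tray where they are.

Things in the scene. Friction and masses are not known exactly. Their poses are not given: they have to be found in the camera images.
- edge (a point): Fulcrum: bright steel bar, 12 mm thick, 74 mm long, across the front end of the fixed balance fixture, a red line at each end. Middle of its top line, 40 mm above the bench, level with the grey block's top. y = along the rail's path: the block (180 mm long) to +y, the catch and drop to -y; z up. Two keeper strips, 7.5 mm above the block and 35 mm apart, keep the rail straight.
- catch: Rubber bar, 12 mm thick, across the rail's path, on a low grey block of the fixture: 95 mm beyond the edge (-y), its top 9.5 mm below the edge. The tipped rail rests on it, tilted about 0.1 rad. Origin: under its middle, 12 mm above the bench.
- rail: Loose dark rail 320 x 30 x 12 mm, 350 g, lying on the block; origin: under its middle, on the underside, 90 to 140 mm behind the edge at the start. y along it: nose at -160, tail at +160 mm; z up. A white camera with black lens (110 to 225 g, top 48 mm above the bar) is clamped 95 to 125 mm from the middle towards the nose; the balance point is 20 to 60 mm from the middle, on that side.
- rail_tail (a point): Centre of the rail's bare tail end face (30 x 12 mm), the face to push. It overhangs the rear of the block, with free space beside, below and behind it. Axes as the rail's. A finger pressed on it can hold the tail down past the balance by friction: back off to let the rail tip; the tail then rises about 20 mm.
- shoe (a point): Red mounting shoe, slides along the rail's top with light friction (0.7 N), stays where left; 10 g. Foot 34 mm across x 24 mm along, 6 mm thick, with white centre lines; on it a block 22 mm across, 16 mm along, up to 30 mm above the rail's top. Point: on its centre line, 16 mm above the rail's top. Starts between the rail's middle and tail. Axes as the rail's.
- phone: Phone, 76 x 164 x 9 mm, lying on the bench; leave it. Origin under its centre.
- can: Black screw-lid objective can, 41 mm diameter, 59 mm tall; leave it. Origin under its centre.
- vee: Small aluminium block, 35 x 35 x 32 mm; leave it. Origin under its centre.
- die_tray: Open black die tray, 51 x 51 x 10 mm; leave it. Origin under its centre.

How it is judged:
On the way:
1. the rail has tipped over the edge, nose down (angle between rail's own z axis and vertical above 0.06 rad), for 0.3 s.
At the end, for the whole second after the job is handed in: The rail lies still and straight, tipped over the edge (over 0.06 rad) and pressing on the catch with under 0.75 N, that is, its balance point at most 12 to 15 mm past the edge; the shoe's centre line is within 7 mm of the edge, measured along the rail (angle between rail's own z axis and vertical above 0.06 rad and contact force between rail and catch between 0.01 and 0.75 N and y of edge in the frame of shoe between -0.007 and 0.007 m and angle between the x axis of rail and the x axis of edge, either way round below 0.12 rad and linear speed of rail below 0.01 m/s); the robot touches nothing.
It fails at once if the rail lifted off the block or out of the fixture (z of rail in the frame of edge above 0.025 m or z of rail in the frame of edge below -0.025 m or angle between the x axis of rail and the x axis of edge, either way round above 0.25 rad).
It fails at once if a bystander moved by more than 20 mm (distance of any of phone, can, vee, die_tray from where it was at the start of the episode above 0.02 m).
It also fails if it takes over 72 s, if anything falls off the work surface, if the arm or the gripper's body presses on something with over 40 N, if the wrist force passes 120 N, or if a joint passes its speed limit or range.

ROBOT

A 6-joint arm with a two-finger parallel gripper is mounted at the origin on a cart in front of the work surface, level with it; the furniture and walls round the work are solid. World frame = base frame: x ahead of the robot, y to its left, z up, the work surface at z = 0. Lengths are in m, angles in rad, forces in N, time in s.
With the tool pointing down it reaches from about 0.35 to 0.975 m from the base axis. Payload 7.1 kg.
Tool frame: the origin (TCP) lies at the very end of the fingers, on their centre line; the grasp point (between the pads) lies 19 mm behind it (bot.tcp_to_grasp is the distance from the TCP to the grasp point, in m); z points along the fingers, y is the line along which they close (so a half turn about z gives the same grasp; the last joint's range is limited). The gripper opens to 88 mm and grips with 3 to 60 N. Pads are 20 mm wide; open, the fingers measure 115 mm over their backs; the gripper's body (75 mm by 178 mm) begins 61 mm behind the grasp point.
Start: joints at [-1.338, 0.423, 1.63, -0, 1.089, -0.019], TCP at [0.156, -0.605, 0.223] pointing down, gripper open.
Joint ranges: [-3, 3], [-0.9, 2.11], [0.09, 2.58], [-1.31, 4.45], [0.11, 2.69], [-2.54, 2.54]. Speed limits (rad/s): [2.39, 2.39, 3.01, 3.14, 3.14, 3.14].

INTERFACE

Orientations are given as a unit quaternion [w, x, y, z].
In Python, from plant import bot gives the robot as it stands.
- The arm moves only by the tool jog_arm, never from a script. Its argument "moves" is text: rows parted by semicolons, each of 7 numbers parted by spaces: the gripper's target within -1 to 1 (fully open at 1, half-way at 0, shut at -1), then the shift along the tool's x, y, z scaled (see below), then the turn, a rotation vector about the tool's x, y, z scaled (see below). In form: claw x y z rx ry rz; .... A call has exactly 10 rows; each row is the pose to reach, as a shift and turn from the pose commanded when the call began, along the tool's axes at that moment; what a row does not reach only later rows make up. The controller multiplies each number of a shift by 0.25 m and each number of a turn by pi/2 rad. A row lasts 1/8 s, in which the tool goes at most 62.5 mm and 10.7 degrees, less where a joint would pass 70% of its speed; a pose out of reach is approached as far as the arm can. A call with a number of a shift or a turn outside -1 to 1 is refused whole. A call with a gripper value outside its range is refused whole. The fingers move at their own pace and stop on an object; "newtons" is the grip in N (left out, the last holds). Time passes only in rows, so rows that repeat a pose let the fingers close, or fill a call up. It gives the time, the measured TCP pose, the force, the opening and the grip force at its end, in the units of the state.
- bot.state(): the state, without advancing time (a new reading comes with each control period).
- bot.get_image(name): name is "side" or "top" or "wrist"; returns a dict with "img" (420x560x3 uint8, red, green, blue), "mtx" (3x3 intrinsics, pixels), "R" (3x3) and "t" (3): a world point X has camera coordinates R X + t; the wrist camera has in their place "T_tool_cam" (4x4, takes a point from camera to tool coordinates, whose origin is the TCP and whose axes are the flange's). Camera axes: x right, y down, z forward; pixel columns grow to the right and rows downward; lengths in m; the calibration is good to about 2 mm. A picture is of the moment at which its call begins: read the wrist's pose just before it. There is no depth.
- bot.hand_in(): hands the job in; it is judged then, once.
The state is a dict: "time": time; "qpos": joint angles; "qvel": joint speeds; "tau": joint torques, N m; "tcp_pos": TCP position; "eef_rot": TCP orientation; "wrist_force": force on the tool from outside, world axes, zero at the start; "torque": the same for the moment, N m; "gripper_width": finger opening in m; "grasp_force": force on a finger pad.
Only numpy, scipy, OpenCV 4.12 (cv2) and the standard library are available. Lean on these libraries where they do the work, as an engineer would, in place of code of your own. Each camera call takes 0.05 s, during which the arm holds its last target. There are 200 camera calls.

## Working session

There is one attempt and no reset: what is moved stays moved. The work goes in short steps, Python scripts to look and compute and a tool call to move; the robot and the scene stay as the last step left them, time stands still between calls to the robot, and variables do not carry over. Pictures are saved under pics/ and viewed, at most 10 in all, crops included, and the job is handed in when it is done.

Besides the shell and the picture viewer there is one more tool, called after "Request:" by a JSON object that holds its "op" and its "data". jog_arm: Moves the arm, as the interface text tells. Shifts and turns lie within -1 to 1; 1 stands for 0.25 m of shift or pi/2 rad of turn. Its arguments: {"type":"object","properties":{"moves":{"type":"string"},"newtons":{"type":"number"}},"required":["moves"]}

```bash
ls; mkdir -p pics
cat > h.py <<'E'
import numpy as np,cv2,pickle
from plant import bot
def snap(n,f):
    s=bot.state(); d=bot.get_image(n); d['s']=s
    cv2.imwrite(f'pics/{f}.png',d['img'][:,:,::-1]); pickle.dump(d,open(f'pics/{f}.pkl','wb')); return d
E
python3 - <<'E'
from h import *
a=snap('top','t0');b=snap('side','s0')
for d in(a,b):print(d['mtx'],d['R'],d['t'])
s=a['s'];print(s)
E
```

```text
pics
[[541.96991502   0.         279.29862477]
 [  0.         541.96991502 209.0460309 ]
 [  0.           0.           1.        ]] [[ 0.01392524 -0.99983777  0.01142499]
 [-0.98502822 -0.01568072 -0.17167857]
 [ 0.17182987 -0.00886327 -0.98508677]] [-0.0185831   0.63180758  0.97018152]
[[398.55738066   0.         283.50963856]
 [  0.         398.55738066 211.47268659]
 [  0.           0.           1.        ]] [[-0.99987211  0.01323543  0.00897666]
 [ 0.00228266  0.67367315 -0.73902589]
 [-0.01582866 -0.73891089 -0.67361721]] [0.63743475 0.03176675 0.9115015 ]
{'time': 0.0, 'qpos': array([-1.33800208e+00,  4.23838376e-01,  1.63063842e+00,  8.77605446e-06,
        1.08859894e+00, -1.90081966e-02]), 'qvel': array([ 0.00066749, -0.00046535,  0.00255818, -0.00090982, -0.00026024,
       -0.00056074]), 'tau': array([-2.81791465e-03, -5.44627047e+01, -2.73660815e+01,  6.42630877e-02,
        2.28394236e-02, -1.10833398e-04]), 'tcp_pos': array([ 0.15561921, -0.60477112,  0.2219235 ]), 'eef_rot': array([-7.37724026e-04,  9.92084888e-01,  1.25566817e-01, -7.52507831e-05]), 'wrist_force': array([-0.12148603,  0.29820756, -0.1322323 ]), 'torque': array([ 0.00752241,  0.04955608, -0.00846173]), 'grasp_force': 0.0, 'gripper_width': 0.08766503326089341}
```

View pics/t0.png

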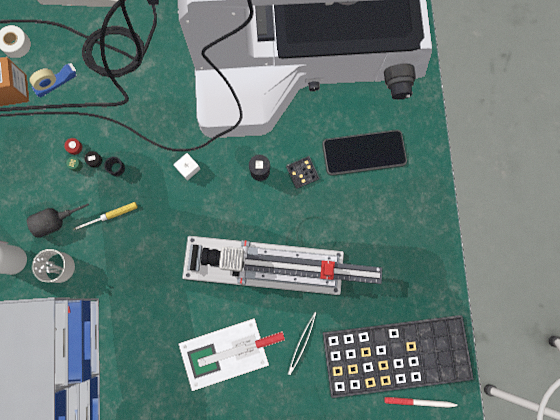

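View pics/s0.png

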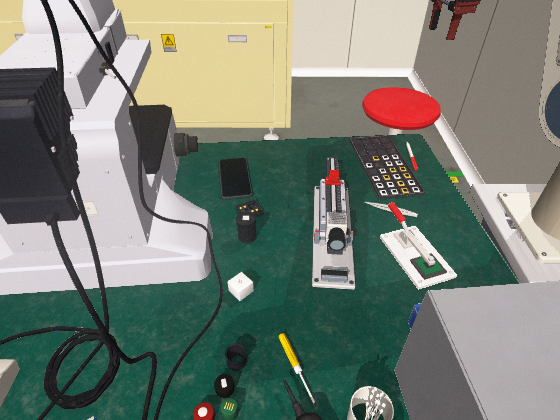

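The top view shows the fixture at (185–345, 237–292), with the camera at about (232,258), shoe at (327,270) and tail end at about (381,275). The rail must slide to image left, which is +y world. I'll enlarge both views.

Run:
```python
import cv2
a=cv2.imread('pics/t0.png')[228:300,180:390];b=cv2.imread('pics/s0.png')[150:292,300:368]
a=cv2.resize(a,None,fx=3.8,fy=3.8,interpolation=2)
b=cv2.resize(b,None,fx=4,fy=4,interpolation=2)
cv2.imwrite('pics/t0c.png',a);cv2.imwrite('pics/s0c.png',b)
```

```text
(no output)
```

View pics/t0c.png

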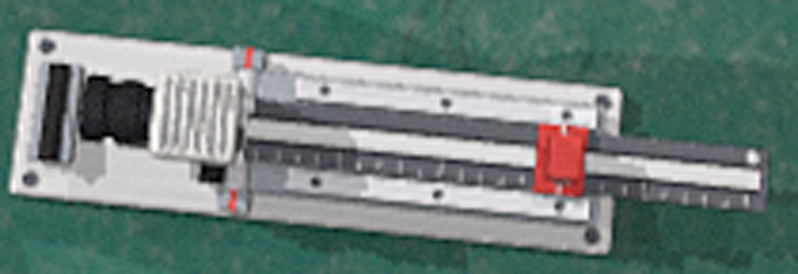

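View pics/s0c.png

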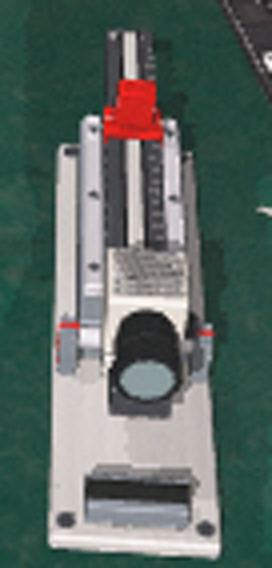

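The top crop shows the red edge lines at (249,57) and (233,201), the tail's top end corners at (768,150) and (764,210), and the shoe foot centred at about (562,160). The side crop shows the red lines at (69,325) and (206,333), and the tail's top corners at about (108,30) and (147,33).

```bash
cat >> h.py <<'E'
def load(f): return pickle.load(open(f'pics/{f}.pkl','rb'))
def P(d):
    return d['mtx']@np.c_[d['R'],d['t']]
def tri(d1,p1,d2,p2):
    X=cv2.triangulatePoints(P(d1),P(d2),np.array(p1,float).reshape(2,1),np.array(p2,float).reshape(2,1))
    return X[:3,0]/X[3,0]
def onz(d,p,z):
    r=np.linalg.inv(d['mtx'])@[p[0],p[1],1]; c=-d['R'].T@d['t']; r=d['R'].T@r
    return c+r*(z-c[2])/r[2]
E
python3 - <<'E'
from h import *
np.set_printoptions(precision=4,suppress=True)
a=load('t0');b=load('s0')
T=lambda u,v:(180+u/3.8-.4,228+v/3.8-.4); S=lambda u,v:(300+u/4-.4,150+v/4-.4)
for n,p,q,z in(('e1',(249,57),(69,325),.04),('e2',(233,201),(206,333),.04),('tailA',(768,150),(108,30),.052),('tailB',(764,210),(147,33),.052),('shoetop',(567,160),(138.5,82),.082)):
    print(n,tri(a,T(*p),b,S(*q)),onz(a,T(*p),z),onz(b,S(*q),z))
print('shoe foot',onz(a,T(562,160),.058))
E
```

```text
e1 [0.5689 0.0547 0.0397] [0.569  0.0546 0.04  ] [0.5688 0.0551 0.04  ]
e2 [0.4975 0.0608 0.0395] [0.4975 0.0607 0.04  ] [0.4977 0.0612 0.04  ]
tailA [ 0.5256 -0.2023  0.0486] [ 0.5257 -0.2017  0.052 ] [ 0.5257 -0.1972  0.052 ]
tailB [ 0.4978 -0.2006  0.0468] [ 0.4964 -0.1992  0.052 ] [ 0.5013 -0.1939  0.052 ]
shoetop [ 0.5182 -0.1001  0.0824] [ 0.5174 -0.0999  0.082 ] [ 0.5195 -0.1012  0.082 ]
shoe foot [ 0.5189 -0.0999  0.058 ]
```

```bash
cat >> h.py <<'E'
from scipy.spatial.transform import Rotation as Ro
np.set_printoptions(precision=4,suppress=True)
E0=np.array([.5332,.0578,.04]); B=np.array([-.0849,-.9964,0]) # B: back along block
X=np.array([.9964,-.0849,0])
RT=np.c_[-B,X,[0,0,-1]]
def go(s,back,z,lat=0):
    q=s['eef_rot'];R=Ro.from_quat([q[1],q[2],q[3],q[0]])
    p=E0+B*back+X*lat;p[2]=z
    print('shift',R.inv().apply(p-s['tcp_pos'])/.25,'turn',(R.inv()*Ro.from_matrix(RT)).as_rotvec()/(np.pi/2))
def rel(s):
    d=s['tcp_pos']-E0; return d@B,d@X,s['tcp_pos'][2]
E
python3 -c "
from h import *
s=bot.state();go(s,.30,.20);print(rel(s))"
```

```text
shift [ 1.7264 -1.0578  0.0895] turn [-0.0008 -0.0006 -0.7856]
(np.float64(0.69227030054177), np.float64(-0.31994619475839386), np.float64(0.22198231177127362))
```

Request:
{"op": "jog_arm", "data": {"moves": "-1 .9 -.55 0 0 0 -.786; -1 .9 -.55 0 0 0 -.786; -1 .9 -.55 0 0 0 -.786; -1 .9 -.55 0 0 0 -.786; -1 .9 -.55 0 0 0 -.786; -1 .9 -.55 0 0 0 -.786; -1 .9 -.55 0 0 0 -.786; -1 .9 -.55 0 0 0 -.786; -1 .9 -.55 0 0 0 -.786; -1 .9 -.55 0 0 0 -.786"}}

```text
time: 1.35
tcp_pos: [0.3393, -0.4161, 0.2226]
eef_rot: [-0.0, 0.737, 0.676, 0.0]
wrist_force: [-0.0, 0.4, 0.1]
gripper_width: 0.0002
grasp_force: 0.0
```

```bash
python3 -c "
from h import *
s=bot.state();go(s,.30,.20);go(s,.30,.03);print(rel(s))"
```

```text
shift [0.755  0.6115 0.0904] turn [-0.0001 -0.0001 -0.0005]
shift [0.755  0.6115 0.7704] turn [-0.0001 -0.0001 -0.0005]
(np.float64(0.48865380707861844), np.float64(-0.153008876466945), np.float64(0.22259011177131957))
```

Request:
{"op": "jog_arm", "data": {"moves": "-1 .755 .611 .1 0 0 0; -1 .755 .611 .1 0 0 0; -1 .755 .611 .1 0 0 0; -1 .755 .611 .1 0 0 0; -1 .755 .611 .1 0 0 0; -1 .755 .611 .3 0 0 0; -1 .755 .611 .5 0 0 0; -1 .755 .611 .68 0 0 0; -1 .755 .611 .77 0 0 0; -1 .755 .611 .77 0 0 0"}}

```text
time: 2.6
tcp_pos: [0.5056, -0.2412, 0.0287]
eef_rot: [-0.002, 0.737, 0.676, -0.001]
wrist_force: [-0.2, 0.3, -0.0]
gripper_width: 0.0006
grasp_force: 0.0
```

```bash
python3 -c "
from h import *
print(rel(bot.state()))
a=snap('side','s1')['img'][:,:,::-1][130:250,290:390]
b=snap('top','t1')['img'][:,:,::-1][215:305,230:430]
a=cv2.resize(a,None,fx=3,fy=3);b=cv2.resize(b,None,fx=2.4,fy=2.4)
c=np.zeros((360,780,3),np.uint8);c[:,:300]=a;c[:216,300:]=b
cv2.imwrite('pics/c1.png',c)"
```

```text
(np.float64(0.3002729186515092), np.float64(-0.0021516536884394915), np.float64(0.028687385789845365))
```

View pics/c1.png

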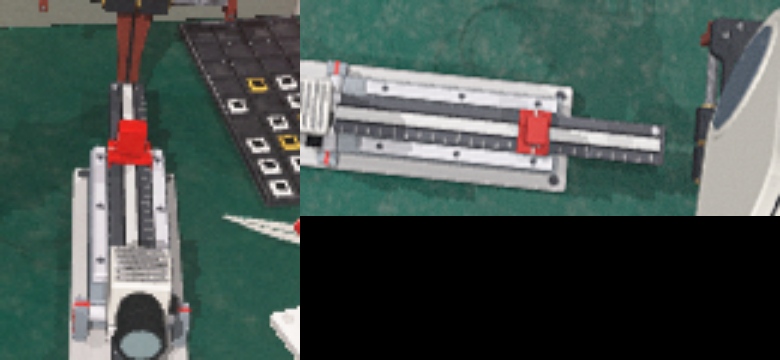

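The side crop shows the closed fingers behind the tail, with the tail top at (127,85) and the shoe at (130,140), and nothing blocking the view. I'll push slowly for the first 35 mm.

Request:
{"op": "jog_arm", "data": {"moves": "-1 .06 .008 0 0 0 0; -1 .10 .008 0 0 0 0; -1 .12 .008 0 0 0 0; -1 .14 .008 0 0 0 0; -1 .16 .008 0 0 0 0; -1 .18 .008 0 0 0 0; -1 .20 .008 0 0 0 0; -1 .22 .008 0 0 0 0; -1 .24 .008 0 0 0 0; -1 .26 .008 0 0 0 0"}}

```text
time: 3.95
tcp_pos: [0.515, -0.1759, 0.0302]
eef_rot: [-0.0, 0.736, 0.677, -0.0]
wrist_force: [-1.0, -3.5, 2.5]
gripper_width: 0.0006
grasp_force: 1.9
```

```bash
cat >> h.py <<'E'
def red(img):
    h=cv2.cvtColor(img,cv2.COLOR_RGB2HSV); m=((h[...,0]<6)|(h[...,0]>174))&(h[...,1]>150)&(h[...,2]>90)
    n,l,st,c=cv2.connectedComponentsWithStats(m.astype(np.uint8))
    return st,c
def shoe(n,f=None):
    d=load(f) if f else snap(n,n+'_%.2f'%bot.state()['time'])
    x0,x1,y0,y1=(310,355,160,260) if n=='side' else (225,350,250,285)
    st,c=red(np.ascontiguousarray(d['img'][y0:y1,x0:x1]))
    i=1+np.argmax(st[1:,4]); return c[i]+[x0,y0],st[i,4],d
def chk():
    a,na,da=shoe('side');b,nb,db=shoe('top');s=bot.state()
    X3=tri(da,a,db,b)
    print('t',s['time'],'rel',np.array(rel(s)),'F',s['wrist_force'],'side',a,na,'top',b,nb,'shoe back %.4f z %.4f'%((X3-E0)@B,X3[2]))
E
python3 -c "
from h import *
a,_,d=shoe('side','s0');b,_,e=shoe('top','t0');x=tri(d,a,e,b);print(a,b,(x-E0)@B,x)
chk()"
```

```text
[333.0608 177.7403] [326.8945 269.4824] 0.1569849531534488 [ 0.5196 -0.0986  0.0615]
t 4.05 rel [0.2339 0.0013 0.0299] F [ 0.7595 -0.4184 -0.2156] side [333.4706 187.1925] 187 top [307.4638 267.7343] 207 shoe back 0.1210 z 0.0619
```

Request:
{"op": "jog_arm", "data": {"moves": "-1 .008 -.005 0 0 0 0; -1 .016 -.005 0 0 0 0; -1 .016 -.005 0 0 0 0; -1 -.016 -.005 0 0 0 0; -1 -.016 -.005 0 0 0 0; -1 -.016 -.005 0 0 0 0; -1 -.016 -.005 0 0 0 0; -1 -.016 -.005 0 0 0 0; -1 -.016 -.005 0 0 0 0; -1 -.016 -.005 0 0 0 0"}}

```text
time: 5.3
tcp_pos: [0.5134, -0.1801, 0.0302]
eef_rot: [-0.0, 0.736, 0.677, 0.0]
wrist_force: [0.3, -1.1, 0.8]
gripper_width: 0.0002
grasp_force: 0.0
```

```bash
python3 -c "
from h import *
chk()"
```

```text
t 5.4 rel [0.2387 0.0004 0.0302] F [ 0.1881 -0.5641  0.6501] side [334.0919 188.3568] 185 top [305.5922 267.6165] 206 shoe back 0.1175 z 0.0616
```

Works: 3.5 mm per step and not tipped yet. I'll repeat with steps of 4 mm.

Request:
{"op": "jog_arm", "data": {"moves": "-1 .012 0 0 0 0 0; -1 .024 0 0 0 0 0; -1 .032 0 0 0 0 0; -1 .032 0 0 0 0 0; -1 0 0 0 0 0 0; -1 0 0 0 0 0 0; -1 0 0 0 0 0 0; -1 0 0 0 0 0 0; -1 0 0 0 0 0 0; -1 0 0 0 0 0 0"}}

```text
time: 6.65
tcp_pos: [0.5134, -0.1801, 0.0302]
eef_rot: [-0.0, 0.736, 0.677, -0.0]
wrist_force: [-0.2, -0.2, -0.3]
gripper_width: 0.0006
grasp_force: 0.0
```

```bash
python3 -c "
from h import *
chk()"
```

```text
t 6.75 rel [0.2387 0.0005 0.0302] F [-0.2014 -0.1596 -0.7234] side [334.0645 188.4462] 186 top [305.568  267.6214] 206 shoe back 0.1175 z 0.0614
```

Request:
{"op": "jog_arm", "data": {"moves": "-1 .016 0 0 0 0 0; -1 .032 0 0 0 0 0; -1 .048 0 0 0 0 0; -1 .048 0 0 0 0 0; -1 .016 0 0 0 0 0; -1 .016 0 0 0 0 0; -1 .016 0 0 0 0 0; -1 .016 0 0 0 0 0; -1 .016 0 0 0 0 0; -1 .016 0 0 0 0 0"}}

```text
time: 8.0
tcp_pos: [0.5137, -0.1761, 0.0302]
eef_rot: [-0.0, 0.736, 0.677, -0.0]
wrist_force: [0.0, -0.0, 0.4]
gripper_width: 0.0004
grasp_force: 0.0
```

```bash
python3 -c "
from h import *
chk()"
```

```text
t 8.1 rel [0.2347 0.0005 0.0302] F [-0.062   0.0355  0.6521] side [334.0919 189.573 ] 185 top [303.4532 267.3498] 203 shoe back 0.1135 z 0.0613
```

Request:
{"op": "jog_arm", "data": {"moves": "-1 .016 0 0 0 0 0; -1 .032 0 0 0 0 0; -1 .048 0 0 0 0 0; -1 .048 0 0 0 0 0; -1 .016 0 0 0 0 0; -1 .016 0 0 0 0 0; -1 .016 0 0 0 0 0; -1 .016 0 0 0 0 0; -1 .016 0 0 0 0 0; -1 .016 0 0 0 0 0"}}

```text
time: 9.35
tcp_pos: [0.5141, -0.1721, 0.0302]
eef_rot: [0.0, 0.736, 0.677, 0.0]
wrist_force: [-0.7, -0.5, -0.4]
gripper_width: 0.0007
grasp_force: 0.0
```

```bash
python3 -c "
from h import *
chk()"
```

```text
t 9.45 rel [0.2307 0.0004 0.0302] F [-0.4728 -0.7574  0.433 ] side [334.0585 190.6489] 188 top [301.297  267.1881] 202 shoe back 0.1095 z 0.0614
```

Request:
{"op": "jog_arm", "data": {"moves": "-1 .016 0 0 0 0 0; -1 .032 0 0 0 0 0; -1 .048 0 0 0 0 0; -1 .048 0 0 0 0 0; -1 .016 0 0 0 0 0; -1 .016 0 0 0 0 0; -1 .016 0 0 0 0 0; -1 .016 0 0 0 0 0; -1 .016 0 0 0 0 0; -1 .016 0 0 0 0 0"}}

```text
time: 10.7
tcp_pos: [0.5144, -0.1681, 0.0302]
eef_rot: [-0.0, 0.736, 0.677, 0.0]
wrist_force: [0.1, -1.4, -0.1]
gripper_width: 0.0005
grasp_force: 0.0
```

```bash
python3 -c "
from h import *
chk()"
```

```text
t 10.8 rel [0.2267 0.0004 0.0302] F [ 0.5102  0.5555 -0.7706] side [334.1862 191.7766] 188 top [299.2513 266.6985] 199 shoe back 0.1057 z 0.0614
```

Request:
{"op": "jog_arm", "data": {"moves": "-1 .016 0 0 0 0 0; -1 .032 0 0 0 0 0; -1 .048 0 0 0 0 0; -1 .048 0 0 0 0 0; -1 .016 0 0 0 0 0; -1 .016 0 0 0 0 0; -1 .016 0 0 0 0 0; -1 .016 0 0 0 0 0; -1 .016 0 0 0 0 0; -1 .016 0 0 0 0 0"}}

```text
time: 12.05
tcp_pos: [0.5147, -0.1641, 0.0302]
eef_rot: [-0.0, 0.736, 0.677, 0.0]
wrist_force: [-0.4, 0.6, -0.9]
gripper_width: 0.0004
grasp_force: 0.0
```

```bash
python3 -c "
from h import *
chk()"
```

```text
t 12.15 rel [0.2227 0.0004 0.0302] F [ 0.8158 -0.2315  1.1129] side [334.1862 192.8191] 188 top [296.9602 266.597 ] 201 shoe back 0.1014 z 0.0618
```

Request:
{"op": "jog_arm", "data": {"moves": "-1 .016 0 0 0 0 0; -1 .032 0 0 0 0 0; -1 .048 0 0 0 0 0; -1 .048 0 0 0 0 0; -1 .016 0 0 0 0 0; -1 .016 0 0 0 0 0; -1 .016 0 0 0 0 0; -1 .016 0 0 0 0 0; -1 .016 0 0 0 0 0; -1 .016 0 0 0 0 0"}}

```text
time: 13.4
tcp_pos: [0.5151, -0.1601, 0.0302]
eef_rot: [0.0, 0.736, 0.677, 0.0]
wrist_force: [0.0, 0.1, 0.2]
gripper_width: 0.0006
grasp_force: 0.0
```

```bash
python3 -c "
from h import *
chk()"
```

```text
t 13.5 rel [0.2187 0.0005 0.0302] F [-0.4774  0.3074 -0.22  ] side [334.199  193.8848] 191 top [294.8071 266.5279] 197 shoe back 0.0975 z 0.0619
```

Request:
{"op": "jog_arm", "data": {"moves": "-1 .016 0 0 0 0 0; -1 .032 0 0 0 0 0; -1 .048 0 0 0 0 0; -1 .048 0 0 0 0 0; -1 .016 0 0 0 0 0; -1 .016 0 0 0 0 0; -1 .016 0 0 0 0 0; -1 .016 0 0 0 0 0; -1 .016 0 0 0 0 0; -1 .016 0 0 0 0 0"}}

```text
time: 14.75
tcp_pos: [0.5154, -0.1561, 0.0302]
eef_rot: [-0.0, 0.736, 0.677, 0.0]
wrist_force: [-0.4, 0.3, -0.1]
gripper_width: 0.0005
grasp_force: 0.0
```

```bash
python3 -c "
from h import *
chk()"
```

```text
t 14.85 rel [0.2147 0.0004 0.0302] F [-0.0728 -0.4535  0.111 ] side [334.5204 192.949 ] 196 top [291.7772 265.8762] 202 shoe back 0.0916 z 0.0694
```

Tipped: the shoe's z jumped by 8 mm. Next I back off, rise, and go above the rail behind the shoe.

Request:
{"op": "jog_arm", "data": {"moves": "-1 -.06 0 0 0 0 0; -1 -.08 0 0 0 0 0; -1 -.08 0 -.2 0 0 0; -1 -.08 0 -.4 0 0 0; -1 0 0 -.4 0 0 0; -1 .15 0 -.4 0 0 0; -1 .26 0 -.4 0 0 0; -1 .26 0 -.3 0 0 0; -1 .26 0 -.3 0 0 0; -1 .26 0 -.3 0 0 0"}}

```text
time: 16.1
tcp_pos: [0.5206, -0.0915, 0.105]
eef_rot: [-0.0, 0.736, 0.677, -0.0]
wrist_force: [0.5, -0.9, 0.2]
gripper_width: 0.0002
grasp_force: 0.0
```

```bash
python3 -c "
from h import *
chk()
import glob
a=sorted(glob.glob('pics/side_*.png'),key=lambda f:float(f[10:-4]))[-1]
b=sorted(glob.glob('pics/top_*.png'),key=lambda f:float(f[9:-4]))[-1]
a=cv2.imread(a)[150:250,290:390];b=cv2.imread(b)[215:305,180:380]
a=cv2.resize(a,None,fx=3.6,fy=3.6);b=cv2.resize(b,None,fx=2.2,fy=2.2)
c=np.zeros((360,800,3),np.uint8);c[:,:360]=a;c[:198,360:]=b
cv2.imwrite('pics/c2.png',c)"
```

```text
t 16.2 rel [0.1501 0.0007 0.1056] F [ 0.5931 -0.164  -0.1833] side [334.5436 192.9795] 195 top [289.9034 265.6345] 145 shoe back 0.0881 z 0.0722
```

View pics/c2.png

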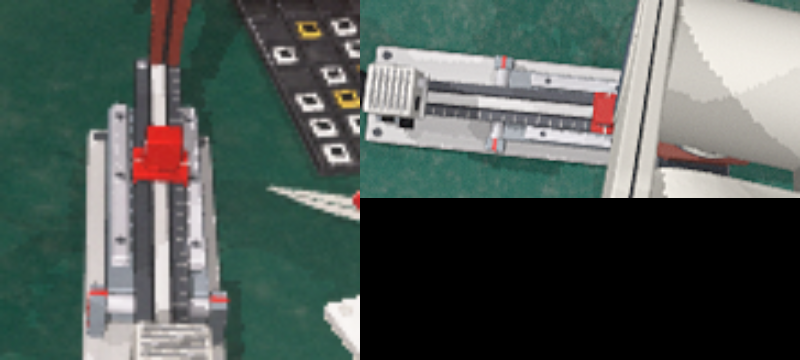

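The side crop shows the fingers above the tail and the shoe at (162,155). The rail is still tipped and the camera is well clear of the edge (rear face at about (427,95), edge line at x≈500). I'll descend and push the shoe.

Request:
{"op": "jog_arm", "data": {"moves": "-1 .04 -.003 .08 0 0 0; -1 .04 -.003 .11 0 0 0; -1 .10 -.003 .113 0 0 0; -1 .14 -.003 .12 0 0 0; -1 .165 -.003 .123 0 0 0; -1 .19 -.003 .125 0 0 0; -1 .215 -.003 .128 0 0 0; -1 .24 -.003 .13 0 0 0; -1 .265 -.003 .133 0 0 0; -1 .29 -.003 .135 0 0 0"}}

```text
time: 17.45
tcp_pos: [0.5263, -0.0188, 0.0714]
eef_rot: [0.0, 0.736, 0.677, 0.0]
wrist_force: [0.5, -0.3, 1.1]
gripper_width: 0.0006
grasp_force: 0.4
```

```bash
python3 -c "
from h import *
chk()"
```

```text
t 17.55 rel [ 0.0766 -0.0005  0.0713] F [ 0.8886  0.324  -0.5053] side [334.6255 199.3109] 267 top [265. 281.] 1 shoe back 0.0476 z 0.0849
```

Request:
{"op": "jog_arm", "data": {"moves": "-1 .02 0 .002 0 0 0; -1 .045 0 .004 0 0 0; -1 .07 0 .007 0 0 0; -1 .095 0 .009 0 0 0; -1 .12 0 .011 0 0 0; -1 .145 0 .014 0 0 0; -1 .165 0 .015 0 0 0; -1 .18 0 .017 0 0 0; -1 .19 0 .018 0 0 0; -1 .195 0 .018 0 0 0"}}

```text
time: 18.8
tcp_pos: [0.5303, 0.0295, 0.0669]
eef_rot: [-0.0, 0.736, 0.677, -0.0]
wrist_force: [-1.0, -1.0, 0.1]
gripper_width: 0.0009
grasp_force: 0.4
```

Request:
{"op": "jog_arm", "data": {"moves": "-1 -.05 0 0 0 0 0; -1 -.1 0 0 0 0 0; -1 -.2 0 -.1 0 0 0; -1 -.4 0 -.3 0 0 0; -1 -.6 0 -.3 0 0 0; -1 -.7 0 -.3 0 0 0; -1 -.7 0 -.3 0 0 0; -1 -.7 0 -.3 0 0 0; -1 -.7 0 -.3 0 0 0; -1 -.7 0 -.3 0 0 0"}}

```text
time: 20.05
tcp_pos: [0.5156, -0.1441, 0.1417]
eef_rot: [-0.0, 0.736, 0.677, -0.0]
wrist_force: [-0.6, 0.3, -0.6]
gripper_width: 0.0002
grasp_force: 0.0
```

```bash
python3 -c "
from h import *
print(rel(bot.state()))
a=snap('side','s3')['img'][:,:,::-1][160:260,300:370]
b=snap('top','t3')['img'][:,:,::-1][228:298,185:295]
a=cv2.resize(a,None,fx=5,fy=5,interpolation=2);b=cv2.resize(b,None,fx=4,fy=4,interpolation=2)
c=np.zeros((500,790,3),np.uint8);c[:,:350]=a;c[:280,350:]=b
cv2.imwrite('pics/c3.png',c)"
```

```text
(np.float64(0.2026550580620754), np.float64(-0.00039337744159329864), np.float64(0.14174455693137214))
```

View pics/c3.png

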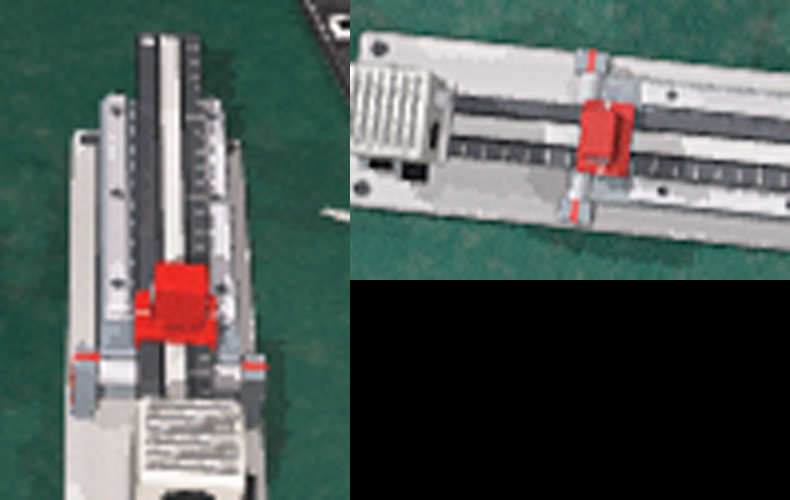

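The shoe is about 1 cm short of the edge. In the top crop its foot spans x 580–632 with its centre at about (607,137), and the edge line runs from (592,60) to (574,210). The rail is still tipped.

```bash
python3 -c "
from h import *
d=load('t3');T=lambda u,v:(185+(u-350)/4-.4,228+v/4-.4)
for p,z in(((607,137),.0595),((610,103),.0595),((592,60),.04),((574,210),.04)):
    x=onz(d,T(*p),z)-E0;print(x@B,x@X)
a=load('s3');S=lambda u,v:(300+u/5-.4,160+v/5-.4)
for p,z in(((140,312),.0595),((88,357),.04),((256,366),.04)):
    x=onz(a,S(*p),z)-E0;print(x@B,x@X)
b,n,db=shoe('top','t3');c,m,da=shoe('side','s3');x=tri(da,c,db,b);print((x-E0)@B,x,n,m)
c,m,_=shoe('side','s3');print(c)
# tail check: top image tail now
"
```

```text
0.012111393085970234 -0.0010154409492536202
0.011789642034436706 0.014765872996939043
7.675051560338881e-05 0.03588963582007509
-0.000578096027227895 -0.035119243741356276
0.007896605708311483 0.014743496131545089
-0.0006643851167424827 0.03492521611273789
-0.00031077716685095355 -0.035078781381033104
0.011564488326687009 [0.5315 0.0463 0.0602] 201 218
[335.0688 220.9725]
```

Request:
{"op": "jog_arm", "data": {"moves": "-1 .25 .002 0 0 0 0; -1 .45 .002 0 0 0 0; -1 .58 .002 .1 0 0 0; -1 .61 .002 .27 0 0 0; -1 .65 .002 .295 0 0 0; -1 .68 .002 .298 0 0 0; -1 .70 .002 .30 0 0 0; -1 .72 .002 .302 0 0 0; -1 .737 .002 .304 0 0 0; -1 .749 .002 .305 0 0 0"}}

```text
time: 21.4
tcp_pos: [0.5322, 0.0417, 0.0661]
eef_rot: [0.0, 0.736, 0.677, 0.0]
wrist_force: [0.5, -0.3, 0.6]
gripper_width: 0.0002
grasp_force: 0.4
```

Request:
{"op": "jog_arm", "data": {"moves": "-1 0 0 0 0 0 0; -1 -.1 0 0 0 0 0; -1 -.2 0 -.1 0 0 0; -1 -.4 0 -.3 0 0 0; -1 -.6 0 -.3 0 0 0; -1 -.8 0 -.4 0 0 0; -1 -.9 0 -.4 0 0 0; -1 -.9 0 -.4 0 0 0; -1 -.9 0 -.4 0 0 0; -1 -.9 0 -.4 0 0 0"}}

```text
time: 22.65
tcp_pos: [0.5127, -0.1815, 0.1653]
eef_rot: [-0.0, 0.736, 0.677, -0.0]
wrist_force: [0.8, 0.4, 0.4]
gripper_width: 0.0007
grasp_force: 0.0
```

```bash
python3 -c "
from h import *
print(rel(bot.state()))
a=snap('side','s4')['img'][:,:,::-1][160:260,300:370]
b=snap('top','t4')['img'][:,:,::-1][228:298,185:295]
a=cv2.resize(a,None,fx=5,fy=5,interpolation=2);b=cv2.resize(b,None,fx=4,fy=4,interpolation=2)
c=np.zeros((500,790,3),np.uint8);c[:,:350]=a;c[:280,350:]=b
cv2.imwrite('pics/c4.png',c)
for k in'34':
  p,n,db=shoe('top','t'+k);q,m,da=shoe('side','s'+k);x=tri(da,q,db,p);print((x-E0)@B,x,n,m)
"
```

```text
(np.float64(0.24013859786475983), np.float64(-7.444737665128662e-05), np.float64(0.16528784736178495))
0.011564488326687009 [0.5315 0.0463 0.0602] 201 218
-0.0009234311968948311 [0.5324 0.0588 0.0592] 198 226
```

View pics/c4.png

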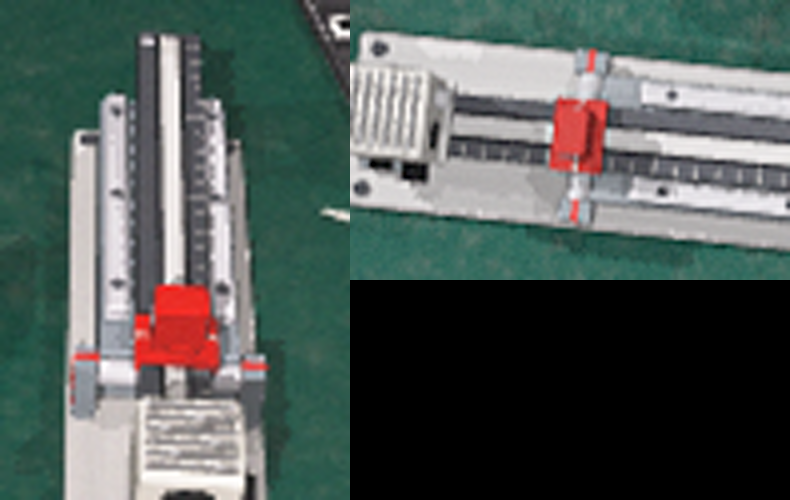

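The shoe's foot spans (552–605, 100–172) in the top crop, in line with the red edge marks at (592,60) and (574,210), so its centre is within about 2 mm of the edge. The rail is still tipped with its tail where it was, and the arm is clear.

```bash
python3 -c "
from plant import bot
print(bot.hand_in())"
```

```text
the job is handed in; nothing more can be done
None
```

The job is handed in, and the simulator gave no verdict: the rail is tipped onto the catch, an estimated 6 mm or less past balance (from the 4 mm push steps), with the shoe's centre measured at about 1 mm from above the steel edge; catch force was not measured.

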